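# Fetch the parts basket from the dip tank with the hook rod

### The job

Take the hook rod from its stand and use it to lift the parts basket out of the dip tank: feel it gently up and out of its slotted hangers, never forcing it, and never touching the basket with the gripper. Set the basket down gently, upright and fully inside the drain tray, then hang the rod back in its stand by its flange, upright. Leave the other things on the bench alone.

Things in the scene. Friction and masses are not known exactly. Their poses are not given: they have to be found in the camera images.
- rod_handle (a point): Centre of the hook rod's black handle (20 x 20, 52 mm long, upright, faces along x and y; z up). Rod loose, 0.2 kg. Its 36 x 36 x 6 mm flange has its underside 32 mm below this point and hangs on the fork at the start. Below, the 8 mm shank runs straight for 70 mm, then cranks 14 mm to -x. x points to the hook's open side (shank to tip).
- hook_seat (a point): Lowest point of the hook's shallow V seat, on the handle's axis, 151 mm below the handle's centre; a carried bar settles here. Hook 16 mm wide (y). Shank's inner face 10 mm to -x, its outer face 18 mm. Tip stands 11.5 to 15.5 mm to +x, its top 16 mm above the seat. Nothing reaches lower than 7 mm below the seat.
- fork (a point): On top of the fixed rod stand's fork, 150 mm above the bench, where the rod's axis hangs. Slot 20 mm wide (y), open to -x: arms reach 25 mm to -x, closed end 13 mm to +x. Fork 8 mm thick, 52 wide; post face 39 mm to +x; foot 90 x 90 x 10 mm starts 10 mm to -x. The rod's flange rests on the arms.
- tank: Tall narrow open-topped grey dip tank, dry, fixed; inside 100 (x) x 90 (y), 140 mm high, walls 4 mm. Origin: centre of its underside. On the +y and -y inner walls are two alike slotted steel hangers, 11 mm thick, holding the ends of the basket's bar. More than 25 N damages hangers or basket.
- pocket (a point): Fixed in the tank (tank axes): bar centre when lying in the hangers' pockets, at tank x +13.5, z 75 mm; play 2.5 mm in x. A lip 5.5 to 12.5 mm to -x blocks the bar and a roof covers it. Lip and roof are one rigid keeper at an unknown height: lip's top 6 to 36 mm above the pocket's floor, roof always 10 mm above the lip's top. Raise the bar slowly until it is felt at the roof.
- way_out (a point): Fixed in the tank, 27.5 mm to -x of the pocket: where the bar can go straight up out of the tank, clear of roof (which ends 10 mm to +x of here) and walls. The 6 mm bar gets here from the pocket by passing over the lip and under the roof, with 4 mm of room up and down in that passage.
- crossbar (a point): Middle of the round crossbar (6 mm thick, 84 long, along y) on the rigid bail of the loose steel parts basket, 0.25 to 0.42 kg, z up. Basket 50 (x) x 60 (y) x 28 mm, open-topped, flat-bottomed; underside 61 mm, top edge 33 mm below this point. Bail posts, 5 mm, at y = +-27.5; the bar between them is free for the hook.
- tray: Low dark steel drain tray, fixed, 170 (x) x 150 (y) x 22 mm, walls and floor 4 mm. Origin: centre of its underside on the bench.
- spray_can: Bystander, loose, to be left alone: spray can, 52 dia x 120. Origin at its underside's centre or on its length.
- oil_filter: Bystander, loose, to be left alone: white spin-on oil filter, 76 dia x 85. Origin at its underside's centre or on its length.
- wrench: Bystander, loose, to be left alone: steel wrench lying flat. Origin at its underside's centre or on its length.
- screwdriver: Bystander, loose, to be left alone: screwdriver lying flat. Origin at its underside's centre or on its length.
- bearing: Bystander, loose, to be left alone: steel bearing ring, 60 dia x 18, lying flat. Origin at its underside's centre or on its length.
- pad_box: Bystander, loose, to be left alone: cardboard brake-pad box, 90 x 60 x 45. Origin at its underside's centre or on its length.
- socket: Bystander, loose, to be left alone: steel socket, 28 dia x 40, upright. Origin at its underside's centre or on its length.
There are look-alikes about, which are no part of the job. What is shaped like the part that bears rod_handle but purple is not meant.

How it is judged:
By the outcome, as a careful person would: the job done as asked, in the order asked, and still so for the second after the job is handed in, with the robot touching nothing.
It also fails if it takes over 72 s, if anything falls off the work surface, if the arm or the gripper's body presses on something with over 40 N, if the wrist force passes 120 N, or if a joint passes its speed limit or range.

### The arm

A 6-joint arm with a two-finger parallel gripper is mounted at the origin on the work surface. World frame = base frame: x ahead of the robot, y to its left, z up, the work surface at z = 0. Lengths are in mm, angles in rad, forces in N, time in s.
With the tool pointing down it reaches from about 300 to 775 mm from the base axis. Payload 14.6 kg.
Tool frame: the origin (TCP) lies on the centre line of the jaws, within the pads' length; the fingertips stand 11 mm ahead of it and the grasp point (between the pads) lies 8 mm behind it; x points along the fingers, y is the direction in which the jaws open and shut, and the axes are right-handed (so a half turn about x gives the same grasp; the last joint's range is limited). The gripper opens to 94 mm and grips with 3 to 60 N. Pads are 16 mm wide; open, the fingers measure 119 mm over their backs; the gripper's body (75 mm by 177 mm) begins 78 mm behind the grasp point.
Start: joints at [-1.197, 0.3, 1.521, -0, 1.321, -0.067], TCP at [234.657, -497.419, 216.446] pointing down, gripper open.
Joint ranges: [-3.03, 3.03], [-0.79, 2.21], [0.23, 2.52], [-1.04, 4.18], [0, 3.07], [-2.55, 2.55]. Speed limits (rad/s): [2.22, 2.22, 2.57, 3.14, 3.14, 3.14].

### API

Orientations are given as [roll, pitch, yaw] about the fixed x, y, z axes, in that order (R = Rz(yaw) Ry(pitch) Rx(roll)).
In Python, from cell import manip gives the robot as it stands.
- The arm moves only by the shell command python3 -m handwheel 'ROWS' [OPENING] [FORCE]. ROWS is JSON, a list of rows, each a list of 2 entries, a list of its own where there are three numbers: the shift along the tool's x, y, z in mm, then the turn about the tool's x in rad. In form: [[[x, y, z], spin], ...]. A call has exactly 10 rows; each row shifts and turns the commanded pose from where the row before left it, along the tool's axes as they then stand; what a row does not reach is not made up. A row lasts 1/8 s, in which the tool goes at most 62.5 mm and 10.7 degrees, less where a joint would pass 70% of its speed; a pose out of reach is approached as far as the arm can. A call with a gripper value outside its range is refused whole. OPENING is the closure in counts, from 0 (fully open) to 255 (shut), set as the call begins (- or left out, the last holds). The fingers move at their own pace and stop on an object; FORCE is the grip in N (left out, the last holds). Time passes only in rows, so rows that do not move let the fingers close, or fill a call up. It gives the time, the measured TCP pose, the force and the opening at its end, in the units of the state.
- manip.read_state(): the state, without advancing time (a new reading comes with each control period).
- manip.camera(name): name is "scene" or "top" or "wrist"; returns a dict with "pixels" (420x560x3 uint8, red, green, blue), "z_map" (420x560 float32, mm along the optical axis (not along the pixel's ray), 0 where there is no reading), "mtx" (3x3 intrinsics, pixels), "xyz" and "orientation" of the camera in the world. Camera axes: x right, y up, looking along -z (the intrinsics and any distortion apply to the point x, -y, -z); pixel columns grow to the right and rows downward; lengths in mm; the calibration is good to about 2 mm. A picture is of the moment at which its call begins.
- manip.sign_off(): hands the job in, once; it reports no verdict.
Trained networks look in the newest picture that a camera, given by its name, has taken for a name from the list of things; names that differ only in an ending like _2 or _b are one class to them, and where a whole thing is asked for, a point or a joint stands for the part that bears it (a point fixed in the world has none). Each returns a list of dicts, best first, with "confidence" (0 to 1); they miss things now and then, are a little off and sometimes report something else, mostly with a low value. They report only what shows in the picture. A call takes as long as a camera call. They do not tell look-alikes from the thing itself.
- manip.cut_out(target, camera): "region" (420x560 bool, what is visible of it) and "centre" ([column, row] in pixels, amid what is visible of it).
The state is a dict: "clock": time; "joints": joint angles; "qd": joint speeds; "effort": joint torques, N m; "eef_pos": TCP position; "eef_rot": TCP orientation; "wrist_force": force on the tool from outside, world axes, zero at the start; "moment": the same for the moment, N m; "finger_gap": finger opening in mm.
Only numpy, scipy, OpenCV 4.12 (cv2) and the standard library are available. Lean on these libraries where they do the work, as an engineer would, in place of code of your own. Each camera call takes 0.05 s, during which the arm holds its last target. There are 200 camera calls.

## Working session

There is one attempt and no reset: what is moved stays moved. The work goes in short steps, Python scripts to look and compute and a shell command to move; the robot and the scene stay as the last step left them, time stands still between calls to the robot, and variables do not carry over. Pictures are saved under pics/ and viewed, about 8 in all and at most 12, crops included, and the job is handed in when it is done.

```bash
mkdir -p pics; ls; cat > h.py <<'E'
import numpy as np, cv2, json
from cell import manip
from scipy.spatial.transform import Rotation as R
def cam(n,save=None):
    c=manip.camera(n)
    if save: cv2.imwrite(f'pics/{save}.png',c['pixels'][:,:,::-1])
    return c
def cloud(c):
    K=np.array(c['mtx']);z=c['z_map'];h,w=z.shape
    u,v=np.meshgrid(np.arange(w),np.arange(h))
    p=np.stack([(u-K[0,2])/K[0,0]*z,-(v-K[1,2])/K[1,1]*z,-z],-1)
    o=np.array(c['orientation'])
    Rm=R.from_euler('xyz',o).as_matrix() if o.shape==(3,) else o
    P=p@Rm.T+np.array(c['xyz']); P[z==0]=np.nan
    return P
E
python3 - <<'E'
from h import *
s=manip.read_state();print(s)
for n in ['scene','top']:
    c=cam(n,n); print(n,c['mtx'],c['xyz'],c['orientation'],[k for k in c]); P=cloud(c)
    np.savez(f'{n}.npz',P=P,px=c['pixels'])
    for t in ['rod_handle','tank','crossbar','tray','spray_can','oil_filter','fork']:
        try:
            for d in manip.cut_out(t,n):
                q=P[d['region']];print(t,round(d['confidence'],2),np.round(d['centre']),np.round(np.nanmedian(q,0)),np.round(np.nanpercentile(q,2,axis=0)),np.round(np.nanpercentile(q,98,axis=0)))
        except Exception as e: print(t,e)
E
```

```text
pics
{'clock': 0.0, 'joints': array([-1.19660056e+00,  3.00468834e-01,  1.52157393e+00,  1.56134985e-05,
        1.32070688e+00, -6.65766650e-02]), 'qd': array([ 0.00109877,  0.0001026 , -0.00103732,  0.00027827, -0.00165978,
       -0.00052854]), 'effort': array([ 3.08257586e-04, -5.31805909e+01, -3.52738810e+01,  7.08509772e-02,
        2.44472595e-02, -9.66712423e-05]), 'eef_pos': array([ 234.5722959 , -497.19409923,  215.89059556]), 'eef_rot': array([-1.65044347,  1.56963924,  1.93191774]), 'wrist_force': array([-0.2262831 , -0.27531337,  0.28272776]), 'moment': array([ 0.00435734, -0.04163296, -0.0151224 ]), 'finger_gap': 93.77767624780697}
scene [[437.14206462   0.         278.86980423]
 [  0.         437.14206462 203.14367811]
 [  0.           0.           1.        ]] [1253.65871385 -594.45342276  748.81439456] [ 0.9731623  -0.01867851  0.91233691] ['pixels', 'z_map', 'mtx', 'xyz', 'orientation']
rod_handle 0.97 [114. 240.] [ 300. -387.   18.] [ 246. -402.   -1.] [ 423. -371.   34.]
rod_handle 0.71 [174. 221.] [ 504. -292.  172.] [ 480. -306.  150.] [ 513. -273.  206.]
tank 0
[... 828 characters left out ...]
 -1.57045452] ['pixels', 'z_map', 'mtx', 'xyz', 'orientation']
rod_handle 0.87 [400. 222.] [ 492. -283.  158.] [ 477. -305.   31.] [ 509. -271.  211.]
rod_handle 0.75 [424. 301.] [ 298. -384.   22.] [ 244. -400.   -1.] [ 417. -370.   37.]
tank 0.97 [267. 205.] [555.  23.  71.] [493. -33.  -0.] [623.  68. 142.]
tank 0.74 [223. 192.] [598. 133.  18.] [572. 106.  -1.] [624. 159.  23.]
crossbar 0.94 [266. 192.] [572.  20.  23.] [548. -10.   7.] [595.  47.  80.]
tray 0.56 [162. 217.] [511. 294.   5.] [427. 215.   0.] [592. 366.  24.]
spray_can 0.59 [182. 116.] [757. 219. 115.] [740. 201.  13.] [785. 247. 124.]
oil_filter 0.67 [332. 121.] [ 753. -144.   83.] [ 725. -179.   14.] [ 793. -110.   89.]
```

View pics/scene.png

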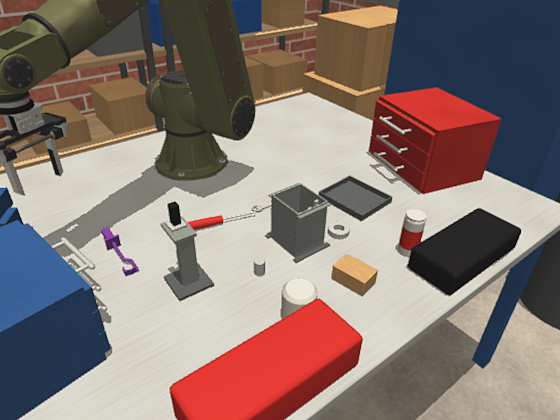

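View pics/top.png

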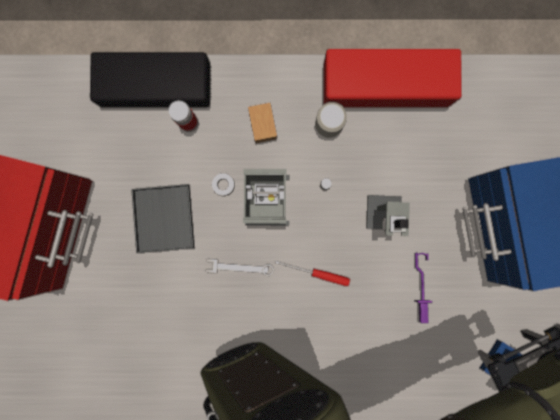

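```bash
python3 - <<'E'
from h import *
for n in ['scene','top']:
    P=np.load(n+'.npz')['P'];px=np.load(n+'.npz')['px']
    def q(name,m):
        k=P[m]; print(n,name,m.sum(),'med',np.round(np.median(k,0),1),'lo',np.round(np.percentile(k,[1,5],axis=0),1).tolist(),'hi',np.round(np.percentile(k,[95,99],axis=0),1).tolist())
    X,Y,Z=P[...,0],P[...,1],P[...,2]
    rg=(abs(X-495)<40)&(abs(Y+290)<40)
    q('handletop',rg&(Z>196)); q('flange',rg&(Z>152)&(Z<164)); q('handle',rg&(Z>165)); q('fork',(abs(X-510)<70)&(abs(Y+290)<50)&(Z>144)&(Z<152))
    t=(abs(X-555)<90)&(abs(Y-17)<70)
    q('tankrim',t&(Z>134)&(Z<146)); q('bar',t&(abs(X-572)<30)&(abs(Y-20)<25)&(Z>65)&(Z<85))
    q('basketrim',t&(abs(X-572)<40)&(abs(Y-20)<40)&(Z>36)&(Z<52))
    tr=(abs(X-511)<110)&(abs(Y-292)<100)
    q('trayrim',tr&(Z>17)&(Z<28)); q('bench',(abs(X-400)<60)&(abs(Y)<100))
E
```

```text
scene handletop 83 med [ 500.4 -290.5  204.5] lo [[484.1, -298.9, 196.2], [487.1, -298.4, 197.2]] hi [[505.8, -280.5, 206.8], [506.6, -279.3, 207.4]]
scene flange 125 med [ 504.  -294.6  154.2] lo [[479.4, -306.8, 152.1], [481.2, -305.8, 152.4]] hi [[512.9, -273.4, 162.6], [513.6, -272.3, 163.8]]
scene handle 214 med [ 503.3 -291.8  190.9] lo [[485.9, -299.1, 165.8], [488.0, -298.8, 167.8]] hi [[506.3, -280.6, 205.9], [507.3, -279.3, 207.3]]
scene fork 372 med [ 523.1 -294.9  147.9] lo [[469.3, -316.3, 144.6], [476.5, -314.8, 145.2]] hi [[545.6, -265.1, 150.3], [547.3, -263.4, 151.6]]
scene tankrim 311 med [577.9  16.3 136.7] lo [[499.8, -32.0, 134.1], [507.3, -30.7, 134.3]] hi [[621.8, 66.2, 139.2], [626.2, 68.2, 140.1]]
  return _methods._mean(a, axis=axis, dtype=dtype,
  ret = um.true_divide(
Traceback (most recent call last):
IndexError: index -1 is out of bounds for axis 0 with size 0
```

The black-handled rod on the stand, at scene (174,213) and top (400,222), fits the description. The purple one lying on the bench, at scene (118,250) and top (423,288), is the look-alike. I'll confirm this with an enlarged crop.

```bash
python3 - <<'E'
from h import *
P=np.load('top.npz')['P'];px=np.load('top.npz')['px'];P2=np.load('scene.npz')['P'];s=np.load('scene.npz')['px']
a=cv2.resize(px[160:235,225:305],None,fx=5,fy=5,interpolation=cv2.INTER_CUBIC)
b=cv2.resize(px[185:260,360:440],None,fx=5,fy=5,interpolation=cv2.INTER_CUBIC)
c=cv2.resize(s[195:270,150:230],None,fx=5,fy=5,interpolation=cv2.INTER_CUBIC)[:, :]
cv2.imwrite('pics/crop1.png',np.hstack([np.vstack([a,])[:375,:400],b[:375,:400]])[...,::-1])
def q(name,X0,X1,Y0,Y1,z0,z1,P):
    m=(P[...,0]>X0)&(P[...,0]<X1)&(P[...,1]>Y0)&(P[...,1]<Y1)&(P[...,2]>z0)&(P[...,2]<z1)
    k=P[m]
    if len(k)<3: print(name,len(k));return
    r=cv2.minAreaRect(k[:,:2].astype(np.float32))
    print(name,len(k),'med',np.round(np.median(k,0),1),'lo',np.round(k.min(0),1),'hi',np.round(k.max(0),1),'rect',np.round(r[0],1),np.round(r[1],1),round(r[2],1))
for n,P in [('top',P),('scene',P2)]:
    q(n+' handle',470,530,-320,-250,198,220,P)
    q(n+' handleall',470,530,-320,-250,168,220,P)
    q(n+' flange',470,530,-320,-250,153,163,P)
    q(n+' fork',440,560,-340,-240,144,152,P)
    q(n+' rim',480,640,-50,80,134,148,P)
    q(n+' bar',480,640,-2,40,70,84,P)
    q(n+' hang',480,640,-40,80,84,130,P)
    q(n+' bask',520,600,-20,60,36,50,P)
    q(n+' foot',440,640,-400,-200,4,14,P)
    q(n+' tray',400,630,190,400,14,28,P)
    q(n+' bench',380,450,-60,100,-20,20,P)
E
```

```text
top handle 97 med [ 493.8 -287.9  207.7] lo [ 483.  -298.   198.3] hi [ 502.8 -278.7  212.8] rect [ 492.9 -288.4] [19.3 19.8] 89.8
top handleall 131 med [ 492.1 -284.5  206.8] lo [ 483.  -298.   168.4] hi [ 502.8 -278.5  212.8] rect [ 492.9 -288.3] [19.4 19.8] 89.5
top flange 143 med [ 492.7 -279.9  156.2] lo [ 474.3 -315.9  153. ] hi [ 529.6 -264.9  162.5] rect [ 502.4 -290.2] [47.1 59.1] 84.4
top fork 412 med [ 520.6 -286.6  149.7] lo [ 465.1 -317.8  144.2] hi [ 544.1 -262.8  152. ] rect [ 505.2 -290.5] [53.7 78. ] 87.3
top rim 628 med [557.3  16.9 138.2] lo [495.2 -32.3 134. ] hi [622.9  68.7 145.2] rect [559.   18.2] [127.6 101. ] 0.0
top bar 49 med [573.6  19.9  76.6] lo [ 5.706e+02 -1.000e-01  7.100e+01] hi [609.4  39.7  83.5] rect [590.   19.8] [39.8 38.8] 90.0
top hang 270 med [578.3  53.   95.8] lo [512.4 -25.2  84.3] hi [609.8  63.8 130. ] rect [561.   19.3] [88.9 97.5] 89.8
top bask 75 med [566.6  21.6  41.9] lo [548.3  -9.4  36.3] hi [595.5  52.6  46.2] rect [571.9  21.6] [47.2 62. ] 0.1
top foot 812 med [ 540.  -272.1    9.1] lo [ 440. -398.    4.] hi [ 638.9 -201.9   13
[... 877 characters left out ...]
34. ] hi [626.7  70.3 140.8] rect [563.1  19. ] [127.8 102.4] 0.4
scene bar 60 med [614.5  20.4  77.5] lo [508.2  -2.   70.3] hi [617.8  39.7  83.7] rect [562.6  20.1] [ 41.7 109.6] 88.7
scene hang 1249 med [561.4  15.5 107.5] lo [507.  -33.4  84. ] hi [624.   68.2 130. ] rect [565.6  17.1] [117.  101.6] 0.3
scene bask 0
scene foot 755 med [ 544.8 -304.8    7.8] lo [ 479.6 -338.1    4. ] hi [ 575.4 -244.1   13.9] rect [ 527.9 -290.9] [90.6 93. ] 87.5
scene tray 323 med [519.7 283.5  18. ] lo [422.1 208.2  14. ] hi [603.1 372.7  23.1] rect [512.4 290.3] [174.4 156. ] 4.1
scene bench 552 med [407.5 -11.8  -2. ] lo [380.  -59.3  -6.5] hi [449.8  62.6  16.1] rect [415.    1.6] [121.9  69.8] 89.9
```

View pics/crop1.png

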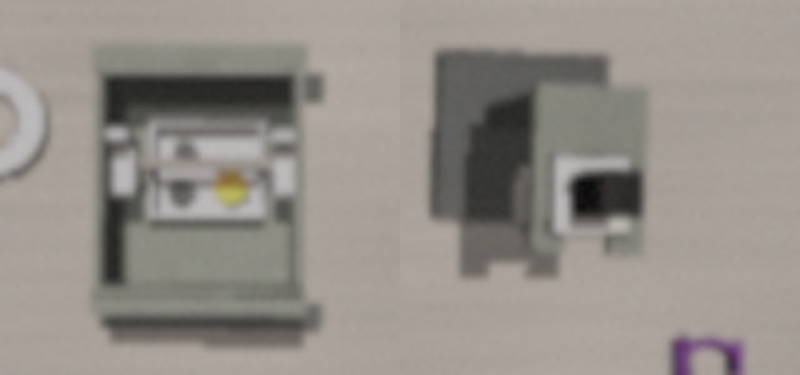

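Crop: the left half is the tank, with the bar along y at about (200,170), the white hangers at its ends and parts in the basket. The right half is the black-handled rod on the grey fork, so it is the right one; the purple look-alike is at bottom right. Next I'll work out a move over the tank to look with the wrist camera.

```bash
cat >> h.py <<'E'
def to(x,y,z,yaw=None):
    s=manip.read_state();Rm=R.from_euler('xyz',s['eef_rot']).as_matrix()
    p=s['eef_pos'];d=Rm.T@(np.array([x,y,z])-p)
    print('t',round(s['clock'],2),'pos',np.round(p,1),'toolx',np.round(Rm[:,0],3),'tooly',np.round(Rm[:,1],3),'toolz',np.round(Rm[:,2],3),'F',np.round(s['wrist_force'],1),'gap',round(s['finger_gap'],1))
    print('shift',np.round(d,1))
    if yaw is not None:  # spin so tool y is along yaw (mod pi)
        y=np.array([np.cos(yaw),np.sin(yaw),0]); a=np.arctan2(y@Rm[:,2],y@Rm[:,1]); print('spin',round((a+np.pi/2)%np.pi-np.pi/2,4),'j6',s['joints'][5])
E
python3 -c "
from h import *
to(520,18,330,0)"
```

```text
t 0.8 pos [ 234.7 -497.4  216.4] toolx [-0.  0. -1.] tooly [ 0.427 -0.904 -0.   ] toolz [-0.904 -0.427 -0.   ] F [-0.9  0.4 -0.5] gap 94.0
shift [-113.5 -344.4 -478. ]
spin -1.13 j6 -0.06661341149064355
```

```bash
python3 -m handwheel '[[[-40,0,0],0],[[-30,-35,-40],0],[[-11,-38,-48],0],[[-5,-39,-48],0],[[-5,-39,-48],0],[[-5,-39,-48],0],[[-5,-39,-48],0],[[-5,-39,-48],0],[[-4,-38,-48],0],[[-4,-38,-48],0]]' && python3 -m handwheel '[[[0,0,0],-0.16],[[0,0,0],-0.16],[[0,0,0],-0.16],[[0,0,0],-0.16],[[0,0,0],-0.16],[[0,0,0],-0.16],[[0,0,0],-0.17],[[0,0,0],0],[[0,0,0],0],[[0,0,0],0]]'
python3 - <<'E'
from h import *
to(520,18,330,0)
c=cam('wrist','wr1');np.savez('wr1.npz',P=cloud(c),px=c['pixels']);print(c['xyz'],c['orientation'])
E
```

```text
clock: 2.05
eef_pos: [471.9, -3.4, 330.9]
eef_rot: [2.52, 1.57, -0.181]
wrist_force: [0.7, -1.2, -0.2]
finger_gap: 94.0
clock: 3.3
eef_pos: [471.4, -5.4, 330.4]
eef_rot: [-2.894, 1.571, 1.816]
wrist_force: [0.7, -0.2, -0.4]
finger_gap: 94.3
t 3.3 pos [471.4  -5.4 330.4] toolx [-0.  0. -1.] tooly [ 1.    -0.002 -0.   ] toolz [-0.002 -1.    -0.   ] F [ 0.7 -0.2 -0.4] gap 94.3
shift [  0.4  48.6 -23.5]
spin -0.0022 j6 -0.08694741940535881
[471.13416756  72.54169676 498.33228258] [-0.26717008 -0.00042085 -0.00158233]
```

View pics/wr1.png

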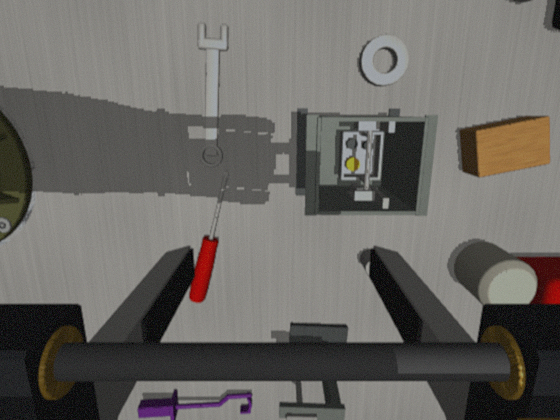

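```bash
python3 - <<'E'
from h import *
d=np.load('wr1.npz');P=d['P'];px=d['px']
cv2.imwrite('pics/wr1c.png',cv2.resize(px[95:225,285:450],None,fx=4.5,fy=4.5,interpolation=cv2.INTER_CUBIC)[...,::-1])
for v in list(range(112,134,2))+list(range(150,168,8))+list(range(184,214,3)):
    r=P[v,315:432:4]; print(v,' '.join(f'{p[0]:.0f},{p[1]:.0f},{p[2]:.0f}' for p in r if 540<p[0]<606))
E
```

```text
112 543,74,-1 548,74,-2 553,74,-1 559,74,-1 564,74,-0 570,74,-2 575,74,-2 580,74,-2 585,74,-0 591,74,-1 596,74,-1 601,74,-0
114 543,72,-0 548,72,-1 553,72,-0 559,72,-0 565,71,-3 569,71,0 575,71,-1 580,71,-0 585,71,2 591,71,0 596,71,-0 602,71,-1
116 541,70,125 545,70,124 550,70,122 554,70,122 558,70,121 562,70,120 566,70,120 570,70,122 575,70,117 579,70,118 583,70,117 588,70,117 592,70,115 597,70,114 601,70,113 605,70,112
118 542,68,140 546,68,139 550,68,140 553,68,140 558,68,140 561,68,140 565,68,140 573,68,141 577,68,139 581,68,139 584,68,140 588,68,139 592,68,140 596,68,139 600,68,138 604,68,138
120 542,66,139 546,66,141 550,66,140 554,66,139 557,66,140 561,66,140 565,66,140 569,66,139 573,66,138 577,66,139 581,66,140 584,66,140 588,66,140 592,66,140 596,66,139 601,66,138 604,66,140
122 543,61,3 548,61,3 553,61,3 558,61,4 564,61,4 560,62,48 556,63,91 561,63,91 565,63,91 569,63,93 574,63,91 578,63,93 578,64,106 579,64,121 581,64,127
124 543,59,2 548,59,2 554,59,3 559,59,4 564,59,4 560,60,49 556,61,93 560,61,93 565,61,91 570,61,92 574,61,91 579,61,91 579,61,106 579,62,120 581,62,128

[... 1881 characters left out ...]
,103 563,-24,102 568,-24,102 572,-24,102 577,-24,103 578,-21,115 579,-18,127 583,-18,128 595,-25,102 600,-24,102 604,-25,102
205 543,-24,117 547,-24,117 552,-24,116 556,-24,117 560,-24,117 565,-24,116 569,-24,117 573,-24,117 578,-24,116 578,-21,129 583,-21,128 591,-25,116 595,-24,116 600,-24,117 603,-24,118
208 541,-24,129 545,-24,130 549,-24,131 553,-24,129 557,-24,130 562,-24,129 566,-24,129 570,-24,130 575,-25,128 579,-25,128 583,-24,130 587,-24,129 592,-24,129 596,-24,129 601,-25,127 604,-25,129
211 543,-25,139 547,-25,139 551,-25,140 555,-25,140 559,-25,139 564,-25,139 568,-25,140 571,-25,140 576,-25,140 580,-25,138 584,-25,139 588,-25,140 592,-25,139 597,-25,139 601,-25,140 605,-25,140
```

View pics/wr1c.png

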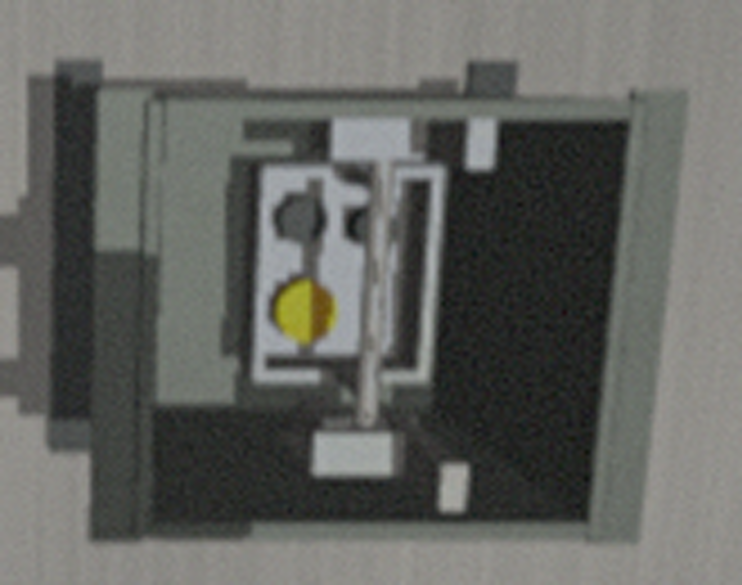

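The bar is at about (572.5, 20, 75), and the roof top is at z≈92, so the keeper is near its lowest height. Next I'll look at the stand with the wrist camera.

```bash
python3 -m handwheel '[[[3,4,30],0],[[5,4,38],0],[[6,4,38],0],[[6,4,38],0],[[6,4,30],0],[[4,4,16],0],[[0,0,0],0],[[0,0,0],0],[[0,0,0],0],[[0,0,0],0]]'
python3 - <<'E'
from h import *
c=cam('wrist','wr2');P=cloud(c);np.savez('wr2.npz',P=P,px=c['pixels']);print(c['xyz'],c['orientation'])
def q(name,X0,X1,Y0,Y1,z0,z1):
    m=(P[...,0]>X0)&(P[...,0]<X1)&(P[...,1]>Y0)&(P[...,1]<Y1)&(P[...,2]>z0)&(P[...,2]<z1)
    k=P[m]
    if len(k)<3: print(name,len(k));return
    r=cv2.minAreaRect(k[:,:2].astype(np.float32))
    print(name,len(k),'med',np.round(np.median(k,0),1),'pct',np.round(np.percentile(k,[1,99],axis=0),1).tolist(),'rect',np.round(r[0],1),np.round(r[1],1),round(r[2],1))
q('top',470,525,-330,-250,204,214)
q('flange',465,530,-330,-250,153.5,165)
q('fork',440,560,-340,-240,144,153)
for d in manip.cut_out('rod_handle','wrist'): print(d['confidence'],d['centre'],np.nanmedian(P[d['region']],0))
to(494,-289,174,0)
E
```

```text
clock: 4.6
eef_pos: [495.4, -194.9, 300.7]
eef_rot: [1.1, 1.57, -0.47]
wrist_force: [-0.2, -0.6, 0.0]
finger_gap: 94.2
[ 494.91274656 -116.90476166  468.60413665] [-0.26734931 -0.00083924  0.00128794]
top 539 med [ 493.3 -285.5  207.2] pct [[483.4, -296.5, 204.5], [503.2, -276.7, 208.8]] rect [ 493.3 -286.7] [20.6 20. ] 89.1
flange 810 med [ 493.  -277.6  155.4] pct [[475.5, -303.7, 153.7], [511.2, -268.9, 164.2]] rect [ 493.5 -286.7] [37.1 35.7] 89.2
fork 2467 med [ 520.4 -280.7  149.3] pct [[467.2, -314.1, 144.7], [544.2, -260.5, 151.7]] rect [ 505.5 -287.7] [53.  77.9] 87.5
0.9 [278.6, 296.4] [ 493.01766406 -279.14210693  156.48072462]
0.59 [187.7, 310.8] [ 361.20567005 -378.8915505    15.47178147]
t 4.7 pos [ 495.4 -195.1  300.6] toolx [ 0. -0. -1.] tooly [1. 0. 0.] toolz [ 0. -1.  0.] F [-0.1 -0.6  0.6] gap 94.1
shift [126.6  -1.5  93.9]
spin 0.0004 j6 -0.444344204518876
```

View pics/wr2.png

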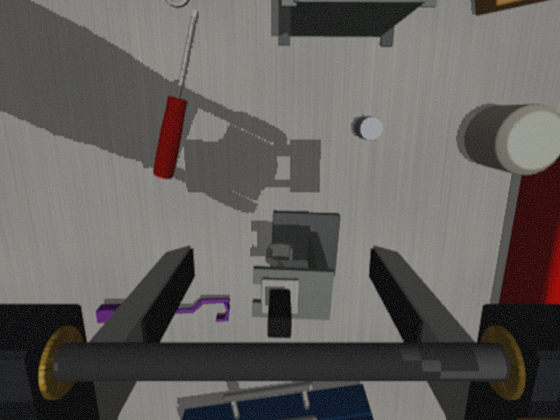

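The wrist view shows the rod's black handle at (279,310) on the fork, and the purple look-alike lying at (165,310). Moving over the handle, down, and closing.

```bash
python3 -m handwheel '[[[10,-1,32],0],[[12,-1,32],0],[[14,0,28],0],[[20,0,0],0],[[20,0,0],0],[[18,0,0],0],[[14,0,0],0],[[10,0,0],0],[[7,0,0],0],[[1.5,0,0],0]]' && python3 -m handwheel '[[[0,0,0],0],[[0,0,0],0],[[0,0,0],0],[[0,0,0],0],[[0,0,0],0],[[0,0,0],0],[[0,0,0],0],[[0,0,0],0],[[0,0,0],0],[[0,0,0],0]]' 255 25
python3 -c "
from h import *
to(493.5,-287.2,174,0)"
```

```text
clock: 5.95
eef_pos: [493.4, -287.4, 173.8]
eef_rot: [-2.047, 1.571, 2.665]
wrist_force: [-0.1, 0.2, 0.1]
finger_gap: 93.9
clock: 7.2
eef_pos: [493.4, -287.4, 173.9]
eef_rot: [2.724, 1.571, 1.153]
wrist_force: [0.6, -0.5, 0.5]
finger_gap: 20.1
t 7.2 pos [ 493.4 -287.4  173.9] toolx [ 0.  0. -1.] tooly [ 1. -0.  0.] toolz [-0. -1. -0.] F [ 0.6 -0.5  0.5] gap 20.1
shift [-0.1  0.1 -0.2]
spin -0.0 j6 -0.5916285937166075
```

```bash
python3 -m handwheel '[[[-3,0,0],0],[[-3,0,0],0],[[0,-6,0],0],[[0,-10,0],0],[[0,-16,0],0],[[0,-16,0],0],[[0,-16,0],0],[[-10,-4,0],0],[[-25,0,0],0],[[-30,0,0],0]]' && python3 -m handwheel '[[[-40,0,0],0],[[-30,0,-15],0],[[-12,10,-35],0],[[0,17,-42],0],[[0,20,-45],0],[[0,20,-45],0],[[0,20,-45],0],[[0,17,-40],0],[[0,14,-28],0],[[0,7,-12],0]]'
python3 - <<'E'
from h import *
P=np.load('wr1.npz')['P']
m=(abs(P[...,0]-572)<6)&(P[...,1]>-6)&(P[...,1]<46)&(P[...,2]>66)&(P[...,2]<84)
k=P[m];print(len(k),k.mean(0),np.percentile(k,[2,98],axis=0))
pf=np.polyfit(k[:,1],k[:,0],1);print('bar slope',pf)
m=(P[...,0]>480)&(P[...,0]<640)&(abs(P[...,1]-20)<60)&(P[...,2]>135)&(P[...,2]<144)
print(np.percentile(P[m],[.5,99.5],axis=0))
to(551,20,320,0)
c=cam('wrist','wr3');Q=cloud(c);np.savez('wr3.npz',P=Q,px=c['pixels']);c=cam('scene','sc2')
E
```

```text
clock: 8.45
eef_pos: [425.3, -287.4, 246.2]
eef_rot: [2.981, 1.571, 1.411]
wrist_force: [-0.2, -0.5, -2.1]
finger_gap: 20.0
clock: 9.7
eef_pos: [550.8, 20.9, 327.4]
eef_rot: [1.712, 1.57, 0.142]
wrist_force: [-0.4, -0.1, -2.0]
finger_gap: 20.0
233 [571.75576765  20.176653    76.54498276] [[569.16283003  -5.01147198  73.91555178]
 [574.86846764  44.2817928   78.51980033]]
bar slope [6.63427114e-03 5.71621910e+02]
[[495.4437038  -28.39404966 135.01211653]
 [622.89611804  70.70739445 141.17331552]]
t 9.7 pos [550.8  20.9 327.4] toolx [ 0.  0. -1.] tooly [1.    0.002 0.   ] toolz [ 0.002 -1.    -0.   ] F [-0.4 -0.1 -2. ] gap 20.0
shift [7.4 0.2 0.9]
spin 0.0016 j6 -0.030191268588504985
```

View pics/wr3.png

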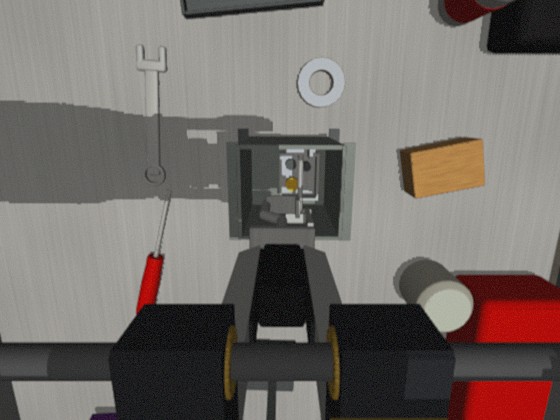

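```bash
python3 - <<'E'
from h import *
P=np.load('wr3.npz')['P']
m=(abs(P[...,0]-572)<8)&(P[...,1]>-5)&(P[...,1]<50)&(P[...,2]>68)&(P[...,2]<84)
k=P[m];print(len(k),k.mean(0),np.percentile(k,[2,50,98],axis=0))
# roof
m=(abs(P[...,0]-567)<20)&(P[...,1]>57)&(P[...,1]<63)&(P[...,2]>85)&(P[...,2]<99)
k=P[m];print('roof',len(k),k.mean(0),np.percentile(k,[2,50,98],axis=0))
m=(P[...,0]>480)&(P[...,0]<640)&(abs(P[...,1]-20)<60)&(P[...,2]>135)&(P[...,2]<144)
print('rim',np.percentile(P[m],[.5,99.5],axis=0))
# hook/shank below jaws
m=(abs(P[...,0]-551)<30)&(abs(P[...,1]-20)<30)&(P[...,2]>150)&(P[...,2]<290)
k=P[m];print('shank',len(k),np.percentile(k,[2,50,98],axis=0) if len(k) else '')
E
```

```text
206 [572.47772361  25.14748595  76.69627737] [[569.8112863   -2.04881677  74.75341595]
 [572.53685882  25.46375594  76.72173225]
 [575.09787802  48.77031147  78.44864129]]
roof 88 [567.20751989  59.11337639  92.19428324] [[555.58633185  57.31529397  90.2578057 ]
 [567.24703418  59.33685485  91.94351354]
 [578.46018243  60.84213827  97.38436258]]
rim [[495.88354571 -28.60053638 135.01271832]
 [622.97947944  70.58791094 141.19121024]]
shank 948 [[534.19601168  13.9194783  183.31946439]
 [548.39639104  23.67943878 188.10051317]
 [565.35082913  29.23210277 252.682061  ]]
```

```bash
python3 -m handwheel '[[[10,-2.3,0.5],0],[[22,0,0],0],[[22,0,0],0],[[20,0,0],0],[[18,0,0],0],[[14,0,0],0],[[10,0,0],0],[[8,0,0],0],[[5,0,0],0],[[2,0,0],0]]'
python3 -c "
from h import *
to(572.5,20.3,196.5,0)"
```

```text
clock: 11.05
eef_pos: [548.1, 19.1, 195.9]
eef_rot: [1.838, 1.571, 0.267]
wrist_force: [-0.3, 0.2, -1.8]
finger_gap: 19.9
t 11.05 pos [548.1  19.1 195.9] toolx [ 0.  0. -1.] tooly [1. 0. 0.] toolz [ 0. -1. -0.] F [-0.3  0.2 -1.8] gap 19.9
shift [-0.6 24.4 -1.2]
spin 0.0 j6 -0.03195907177201367
```

```bash
python3 -m handwheel '[[[0,2,-0.2],0],[[0,4,-0.4],0],[[0,5,-0.6],0],[[0,5,0],0],[[0,4,0],0],[[0,3,0],0],[[0,1.4,0],0],[[-4,0,0],0],[[-5,0,0],0],[[-4,0,0],0]]' && python3 -m handwheel '[[[-1,0,0],0],[[-1,0,0],0],[[-0.5,0,0],0],[[-0.5,0,0],0],[[-0.5,0,0],0],[[-0.5,0,0],0],[[-0.5,0,0],0],[[-0.5,0,0],0],[[0,0,0],0],[[0,0,0],0]]'
python3 -c "
from h import *
to(572.5,20.3,215,0);cam('scene','sc3')
c=cam('wrist','wr4');P=cloud(c);np.savez('wr4.npz',P=P)
m=(abs(P[...,0]-572)<8)&(P[...,1]>28)&(P[...,1]<50)&(P[...,2]>68)&(P[...,2]<94)
k=P[m];print(len(k),np.percentile(k,[2,50,98],axis=0))"
```

```text
clock: 12.3
eef_pos: [572.5, 20.3, 209.6]
eef_rot: [1.567, 1.57, -0.004]
wrist_force: [0.4, -0.4, -2.1]
finger_gap: 20.0
clock: 13.55
eef_pos: [572.4, 20.3, 213.9]
eef_rot: [-2.041, 1.571, 2.672]
wrist_force: [-0.8, -0.0, -2.6]
finger_gap: 19.9
t 13.55 pos [572.4  20.3 213.9] toolx [-0.  0. -1.] tooly [ 1. -0. -0.] toolz [-0. -1. -0.] F [-0.8 -0.  -2.6] gap 19.9
shift [-1.1  0.1  0. ]
spin -0.0 j6 -0.02847697920177694
193 [[566.36720796  28.14530706  70.26320074]
 [572.67086416  37.95769551  76.57540664]
 [577.96046388  49.33913735  78.253138  ]]
```

```bash
python3 -m handwheel '[[[-0.6,0,0],0],[[-0.6,0,0],0],[[-0.6,0,0],0],[[-0.6,0,0],0],[[-0.6,0,0],0],[[-0.8,0,0],0],[[-0.8,0,0],0],[[-0.8,0,0],0],[[-0.6,0,0],0],[[0,0,0],0]]'
python3 -c "
from h import *
to(572.5,20.3,225,0)
c=cam('wrist','wr5');P=cloud(c);np.savez('wr5.npz',P=P)
for lo,hi in ((28,36),(36,50)):
  m=(abs(P[...,0]-572)<8)&(P[...,1]>lo)&(P[...,1]<hi)&(P[...,2]>68)&(P[...,2]<94)
  k=P[m];print(len(k),np.percentile(k,[2,50,98],axis=0))"
```

```text
clock: 14.9
eef_pos: [572.5, 20.3, 220.0]
eef_rot: [1.374, 1.571, -0.197]
wrist_force: [-0.7, 0.3, -5.5]
finger_gap: 19.9
t 14.9 pos [572.5  20.3 220. ] toolx [ 0. -0. -1.] tooly [1. 0. 0.] toolz [ 0. -1.  0.] F [-0.7  0.3 -5.5] gap 19.9
shift [-5.  0.  0.]
spin 0.0 j6 -0.028487287569299184
79 [[565.68731878  28.12059662  76.11957027]
 [572.71756512  30.97474781  81.38986161]
 [579.28290403  35.86912085  83.50667186]]
114 [[570.12156293  36.41175474  79.59049117]
 [572.70710756  43.09718701  82.06670359]
 [575.32214266  49.81942529  83.84154262]]
```

```bash
cat > chk.py <<'E'
from h import *
import sys
f=np.mean([manip.read_state()['wrist_force'] for _ in range(3)],0);p=manip.read_state()['eef_pos'];print('chk',np.round(f,1),np.round(p,1));sys.exit(0 if f[2]>-7.7 else 1)
E
python3 -m handwheel '[[[-0.5,0,0],0],[[-0.5,0,0],0],[[-0.5,0,0],0],[[-0.5,0,0],0],[[-0.5,0,0],0],[[-0.5,0,0],0],[[-0.25,0,0],0],[[-0.25,0,0],0],[[0,0,0],0],[[0,0,0],0]]' >/dev/null && python3 chk.py &&
python3 -m handwheel '[[[-0.2,0,0],0],[[-0.2,0,0],0],[[-0.2,0,0],0],[[-0.2,0,0],0],[[-0.2,0,0],0],[[0,0,0],0],[[0,0,0],0],[[0,0,0],0],[[0,0,0],0],[[0,0,0],0]]' >/dev/null && python3 chk.py &&
python3 -m handwheel '[[[-0.2,0,0],0],[[-0.2,0,0],0],[[-0.2,0,0],0],[[-0.2,0,0],0],[[-0.2,0,0],0],[[0,0,0],0],[[0,0,0],0],[[0,0,0],0],[[0,0,0],0],[[0,0,0],0]]' >/dev/null && python3 chk.py &&
python3 -m handwheel '[[[-0.2,0,0],0],[[-0.2,0,0],0],[[-0.2,0,0],0],[[-0.2,0,0],0],[[-0.2,0,0],0],[[0,0,0],0],[[0,0,0],0],[[0,0,0],0],[[0,0,0],0],[[0,0,0],0]]' >/dev/null && python3 chk.py
```

```text
chk [-1.1  0.  -6.1] [572.5  20.3 223.4]
chk [ 0.2 -0.7 -4.7] [572.5  20.3 224.5]
chk [-0.2 -0.3 -6.5] [572.4  20.3 225.4]
chk [  2.   -0.4 -25.4] [572.3  20.3 226. ]
```

Roof contact came at TCP z≈225.6. I'm backing off to the middle of the passage.

```bash
python3 -m handwheel '[[[1,0,0],0],[[0.8,0,0],0],[[0.6,0,0],0],[[0.4,0,0],0],[[0,0,0],0],[[0,0,0],0],[[0,0,0],0],[[0,0,0],0],[[0,0,0],0],[[0,0,0],0]]' && python3 chk.py
python3 -c "
from h import *
c=cam('wrist','wr6');P=cloud(c);np.savez('wr6.npz',P=P);to(545,20.3,223.5,0)
for lo,hi in ((28,36),(36,50)):
  m=(abs(P[...,0]-572)<8)&(P[...,1]>lo)&(P[...,1]<hi)&(P[...,2]>74)&(P[...,2]<94)
  k=P[m];print(len(k),np.percentile(k,[2,50,98],axis=0))"
```

```text
clock: 21.2
eef_pos: [572.5, 20.3, 223.7]
eef_rot: [0.52, 1.571, -1.051]
wrist_force: [-0.3, 0.0, -4.9]
finger_gap: 20.0
chk [-0.3  0.  -4.9] [572.5  20.3 223.7]
t 21.25 pos [572.5  20.3 223.7] toolx [-0.  0. -1.] tooly [ 1.  0. -0.] toolz [ 0. -1. -0.] F [ 0.7 -0.6 -5.2] gap 19.9
shift [  0.2 -27.5   0. ]
spin 0.0 j6 -0.028509542798085954
80 [[565.29348522  28.14586111  79.2813493 ]
 [572.69449097  30.82244024  85.34635544]
 [579.24850874  35.96085035  86.74836124]]
114 [[570.09888452  36.33877735  83.58652558]
 [572.68229344  43.11900731  85.64445113]
 [575.2929133   49.95244868  87.65969808]]
```

```bash
cat > chx.py <<'E'
from h import *
import sys
f=np.mean([manip.read_state()['wrist_force'] for _ in range(3)],0);p=manip.read_state()['eef_pos'];print('chk',np.round(f,1),np.round(p,1));sys.exit(0 if abs(f[0])<2.5 and -8<f[2]<-3.2 else 1)
E
python3 -m handwheel '[[[0,-0.4,0],0],[[0,-0.4,0],0],[[0,-0.4,0],0],[[0,-0.4,0],0],[[0,-0.5,0],0],[[0,-0.5,0],0],[[0,-0.5,0],0],[[0,-0.4,0],0],[[0,-0.3,0],0],[[0,0,0],0]]' >/dev/null && python3 chx.py &&
python3 -m handwheel '[[[0,-0.7,0],0],[[0,-0.7,0],0],[[0,-0.7,0],0],[[0,-0.7,0],0],[[0,-0.7,0],0],[[0,-0.7,0],0],[[0,-0.7,0],0],[[0,-0.7,0],0],[[0,-0.4,0],0],[[0,0,0],0]]' >/dev/null && python3 chx.py &&
python3 -m handwheel '[[[0,-1,0],0],[[0,-1,0],0],[[0,-1,0],0],[[0,-1,0],0],[[0,-1,0],0],[[0,-1,0],0],[[0,-1,0],0],[[0,-1,0],0],[[0,-0.7,0],0],[[0,0,0],0]]' >/dev/null && python3 chx.py &&
python3 -m handwheel '[[[0,-1,0],0],[[0,-1,0],0],[[0,-1,0],0],[[0,-1,0],0],[[0,-1,0],0],[[0,-1,0],0],[[0,-1,0],0],[[0,-1,0],0],[[0,-0.9,0],0],[[0,0,0],0]]' >/dev/null && python3 chx.py; python3 -c "
from h import *
c=cam('wrist','wr7');P=cloud(c);np.savez('wr7.npz',P=P);to(545,20.3,223.5,0)
m=(abs(P[...,0]-550)<25)&(P[...,1]>36)&(P[...,1]<50)&(P[...,2]>74)&(P[...,2]<90.5)
k=P[m];print(len(k),np.percentile(k,[2,50,98],axis=0))"
```

```text
chk [-0.6 -0.8 -5.7] [568.6  20.3 223.6]
chk [ 0.2 -0.  -5.7] [562.6  20.3 223.7]
chk [-0.2 -0.5 -5.7] [553.9  20.3 223.7]
chk [ 0.1  0.1 -4.9] [545.   20.3 223.7]
t 26.3 pos [545.1  20.3 223.7] toolx [ 0. -0. -1.] tooly [ 1. -0.  0.] toolz [-0. -1.  0.] F [-0.   0.4 -4.5] gap 19.7
shift [ 0.2 -0.1 -0. ]
spin -0.0 j6 -0.029935921782836963
113 [[542.65427888  36.0997276   82.76813278]
 [545.24116011  42.95565769  85.75444203]
 [547.85752493  49.72913028  87.18964234]]
```

The bar passed freely and is now at the way out (x 545). Raising straight up.

```bash
python3 -m handwheel '[[[-1,0,0],0],[[-1.5,0,0],0],[[-2,0,0],0],[[-2.5,0,0],0],[[-3,0,0],0],[[-3,0,0],0],[[-2.5,0,0],0],[[-2,0,0],0],[[-1.5,0,0],0],[[-1,0,0],0]]' >/dev/null && python3 chx.py && python3 -m handwheel '[[[-2,0,0],0],[[-4,0,0],0],[[-6,0,0],0],[[-7,0,0],0],[[-8,0,0],0],[[-8,0,0],0],[[-7,0,0],0],[[-6,0,0],0],[[-4,0,0],0],[[-2,0,0],0]]' >/dev/null && python3 chx.py && python3 -m handwheel '[[[-3,0,0],0],[[-6,0,0],0],[[-9,0,0],0],[[-10,0,0],0],[[-10,0,0],0],[[-10,0,0],0],[[-8,0,0],0],[[-6,0,0],0],[[-4,0,0],0],[[-2,0,0],0]]' >/dev/null && python3 chx.py ; python3 -c "
from h import *
to(510,291,300,0); cam('scene','sc4')"
```

```text
chk [-0.   0.1 -5.9] [545.1  20.3 243.7]
chk [ 0.1  0.  -5.7] [545.1  20.3 297.8]
chk [-0.6 -0.  -6.3] [545.1  20.3 365.7]
t 30.05 pos [545.1  20.3 365.7] toolx [-0.  0. -1.] tooly [ 1.  0. -0.] toolz [ 0. -1. -0.] F [-0.6 -0.  -6.3] gap 20.1
shift [  65.7  -35.1 -270.7]
spin 0.0 j6 -0.029944384259421402
```

```bash
python3 -m handwheel '[[[0,-1,-5],0],[[0,-2,-12],0],[[0,-3,-20],0],[[0,-4,-26],0],[[0,-5,-30],0],[[0,-5,-32],0],[[0,-5,-32],0],[[0,-4,-30],0],[[0,-3,-26],0],[[0,-3,-20],0]]' && python3 -m handwheel '[[[3,0,-16],0],[[7,0,-11],0],[[12,0,-7],0],[[17,0,-3.5],0],[[20,0,0],0],[[22,0,0],0],[[20,0,0],0],[[17,0,0],0],[[12,0,0],0],[[7,0,0],0]]'
python3 -c "
from h import *
to(510,291,206,0); cam('scene','sc5'); c=cam('wrist','wr8')
P=cloud(c)
m=(abs(P[...,0]-510)<50)&(P[...,1]>250)&(P[...,1]<340)&(P[...,2]>28)&(P[...,2]<90)
k=P[m];print(len(k),np.percentile(k,[1,50,99],axis=0))
a=cv2.imread('pics/sc5.png')[120:260,270:440];b=cv2.imread('pics/wr8.png')[0:340,60:500]
cv2.imwrite('pics/c5.png',np.hstack([cv2.resize(a,(400,330)),cv2.resize(b,(400,330))]))"
```

```text
clock: 31.35
eef_pos: [509.3, 255.4, 365.6]
eef_rot: [-2.356, 1.571, 2.358]
wrist_force: [0.9, 0.4, -4.5]
finger_gap: 19.7
clock: 32.6
eef_pos: [510.1, 290.7, 228.0]
eef_rot: [-0.991, 1.57, -2.562]
wrist_force: [0.4, 0.5, -5.8]
finger_gap: 20.2
t 32.6 pos [510.1 290.7 228. ] toolx [-0. -0. -1.] tooly [ 1. -0. -0.] toolz [-0. -1.  0.] F [ 0.4  0.5 -5.8] gap 20.2
shift [22.  -0.  -0.3]
spin -0.0002 j6 0.45581383041643836
2649 [[485.29396225 262.54178476  28.13870637]
 [511.78681375 297.98891604  50.72422492]
 [534.48447559 328.69854878  89.8124594 ]]
```

View pics/c5.png

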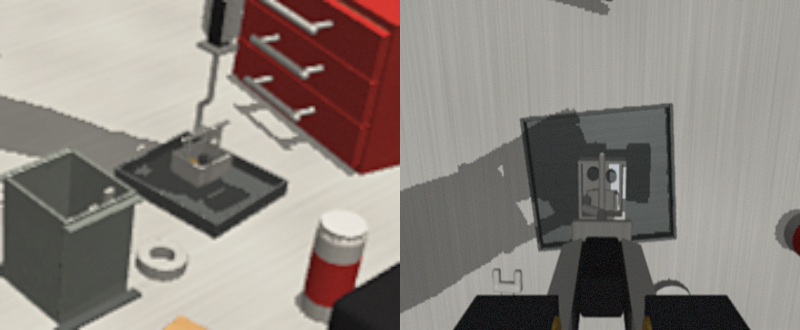

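The basket hangs level on the hook, well inside the tray (left half, about (200,155)). Lowering slowly.

```bash
python3 -m handwheel '[[[3,0,0],0],[[4,0,0],0],[[4,0,0],0],[[3,0,0],0],[[2,0,0],0],[[1.5,0,0],0],[[1,0,0],0],[[0.7,0,0],0],[[0.5,0,0],0],[[0.5,0,0],0]]' && python3 -m handwheel '[[[0.4,0,0],0],[[0.4,0,0],0],[[0.4,0,0],0],[[0.4,0,0],0],[[0.4,0,0],0],[[0.4,0,0],0],[[0.4,0,0],0],[[0.4,0,0],0],[[0.4,0,0],0],[[0,0,0],0]]'; python3 -c "
from h import *
to(510,291,200,0)"
```

```text
clock: 33.95
eef_pos: [510.1, 290.8, 208.5]
eef_rot: [2.217, 1.571, 0.646]
wrist_force: [0.3, -0.3, -4.6]
finger_gap: 20.0
clock: 35.2
eef_pos: [510.1, 290.8, 204.9]
eef_rot: [1.666, 1.571, 0.095]
wrist_force: [0.9, 0.1, -4.6]
finger_gap: 20.1
t 35.2 pos [510.1 290.8 204.9] toolx [ 0.  0. -1.] tooly [ 1. -0.  0.] toolz [-0. -1. -0.] F [ 0.9  0.1 -4.6] gap 20.1
shift [ 4.9 -0.1 -0.2]
spin -0.0 j6 0.4557903705380431
```

```bash
python3 -m handwheel '[[[0.3,0,0],0],[[0.3,0,0],0],[[0.3,0,0],0],[[0.3,0,0],0],[[0.3,0,0],0],[[0.3,0,0],0],[[0.3,0,0],0],[[0.3,0,0],0],[[0.3,0,0],0],[[0.3,0,0],0]]'; python3 -c "
from h import *
to(510,291,200,0)
c=cam('wrist','wr9');P=cloud(c)
m=(abs(P[...,0]-510)<8)&(P[...,1]>296)&(P[...,1]<316)&(P[...,2]>50)&(P[...,2]<80)
k=P[m];print('bar',len(k),np.percentile(k,[1,50,99],axis=0))"
```

```text
clock: 36.45
eef_pos: [510.0, 290.8, 201.8]
eef_rot: [-0.991, 1.571, -2.562]
wrist_force: [-0.8, 0.3, -2.2]
finger_gap: 19.9
t 36.45 pos [510.  290.8 201.8] toolx [-0. -0. -1.] tooly [ 1.  0. -0.] toolz [ 0. -1.  0.] F [-0.8  0.3 -2.2] gap 19.9
shift [ 1.8 -0.  -0.2]
spin 0.0001 j6 0.4557728363021501
bar 208 [[502.38830635 296.2003506   58.58452998]
 [510.27843875 303.2403294   66.39334951]
 [517.32201137 315.86062428  68.79712524]]
```

```bash
python3 -m handwheel '[[[3,0,0],0],[[4,0,0],0],[[4,0,0],0],[[3,0,0],0],[[1.4,0,0],0],[[0,-3,0],0],[[0,-6,0],0],[[0,-7,0],0],[[0,-6,0],0],[[0,-3,0],0]]' && python3 chk.py && python3 -m handwheel '[[[-4,0,0],0],[[-10,0,0],0],[[-16,0,0],0],[[-22,0,0],0],[[-28,0,0],0],[[-30,0,0],0],[[-26,0,0],0],[[-20,0,0],0],[[-12,0,0],0],[[-4,0,0],0]]'; python3 -c "
from h import *
to(425,-287.4,330,0)
c=cam('wrist','wr10');P=cloud(c);np.savez('wr10.npz',P=P)
m=(abs(P[...,0]-510)<40)&(abs(P[...,1]-291)<50)&(P[...,2]>26)&(P[...,2]<90)
k=P[m];print('basket',len(k),np.percentile(k,[1,50,99],axis=0))"
```

```text
clock: 37.75
eef_pos: [484.6, 290.9, 186.6]
eef_rot: [2.041, 1.571, 0.47]
wrist_force: [-0.1, 0.2, -1.8]
finger_gap: 19.9
chk [-0.1  0.2 -1.8] [484.6 290.9 186.6]
clock: 39.0
eef_pos: [485.1, 290.8, 359.2]
eef_rot: [2.01, 1.57, 0.439]
wrist_force: [-0.2, 0.2, -2.6]
finger_gap: 19.8
t 39.0 pos [485.1 290.8 359.2] toolx [ 0.001  0.    -1.   ] tooly [ 1.    -0.     0.001] toolz [-0. -1. -0.] F [-0.2  0.2 -2.6] gap 19.8
shift [ 29.  -60.1 578.2]
spin -0.0001 j6 0.47527404336728396
basket 642 [[485.93517641 253.85547126  27.12971191]
 [510.21992624 294.61193853  32.43142776]
 [535.11014021 331.5661867   68.6866998 ]]
```

```bash
python3 -m handwheel '[[[0,-2,15],0],[[0,-6,30],0],[[0,-8,45],0],[[0,-9,55],0],[[0,-9,58],0],[[0,-9,58],0],[[0,-8,58],0],[[0,-5,58],0],[[0,-4,55],0],[[0,0,50],0]]' && python3 -m handwheel '[[[0,0,42],0],[[2,0,30],0],[[6,0,16],0],[[12,0,6],0],[[18,0,0],0],[[20,0,0],0],[[20,0,0],0],[[16,0,0],0],[[10,0,0],0],[[5,0,0],0]]' && python3 -c "
from h import *
to(425,-287.4,181,0)"
```

```text
clock: 40.3
eef_pos: [423.7, -193.4, 358.1]
eef_rot: [-1.776, 1.57, 2.935]
wrist_force: [0.3, 0.6, -0.7]
finger_gap: 20.1
clock: 41.55
eef_pos: [425.1, -285.0, 249.1]
eef_rot: [-2.429, 1.571, 2.284]
wrist_force: [0.2, 1.0, -1.3]
finger_gap: 19.9
t 41.55 pos [ 425.1 -285.   249.1] toolx [-0.  0. -1.] tooly [ 1.  0. -0.] toolz [ 0. -1. -0.] F [ 0.2  1.  -1.3] gap 19.9
shift [68.1 -0.1  2.4]
spin 0.0002 j6 -0.6624933677936364
```

```bash
python3 -m handwheel '[[[3,0,0.6],0],[[6,0,0.6],0],[[10,0,0.6],0],[[12,0,0.6],0],[[12,0,0],0],[[11,0,0],0],[[8,0,0],0],[[4,0,0],0],[[2,0,0],0],[[0,0,0],0]]' && python3 chk.py && python3 -m handwheel '[[[0,3,0],0],[[0,7,0],0],[[0,10,0],0],[[0,11,0],0],[[0,11,0],0],[[0,10,0],0],[[0,8,0],0],[[0,5,0],0],[[0,2.3,0],0],[[0,1,0],0]]' && python3 chk.py; python3 -c "
from h import *
to(493.4,-287.4,174,0)
c=cam('wrist','wr11');cam('scene','sc11')"
```

```text
clock: 42.8
eef_pos: [425.1, -287.7, 181.6]
eef_rot: [0.762, 1.571, -0.808]
wrist_force: [0.4, 0.1, -1.5]
finger_gap: 19.8
chk [ 0.4  0.1 -1.5] [ 425.1 -287.7  181.6]
clock: 44.05
eef_pos: [493.3, -287.6, 181.4]
eef_rot: [-1.77, 1.571, 2.943]
wrist_force: [-0.9, 0.2, -1.7]
finger_gap: 19.8
chk [-0.9  0.2 -1.7] [ 493.3 -287.6  181.4]
t 44.05 pos [ 493.3 -287.6  181.4] toolx [-0.  0. -1.] tooly [ 1. -0. -0.] toolz [-0. -1. -0.] F [-0.9  0.2 -1.7] gap 19.8
shift [ 7.4  0.1 -0.2]
spin -0.0001 j6 -0.591895223904832
```

Free entry into the fork. Lowering gently until the flange rests.

```bash
python3 -m handwheel '[[[1.5,0,0],0],[[1.5,0,0],0],[[1.2,0,0],0],[[0.8,0,0],0],[[0.5,0,0],0],[[0.4,0,0],0],[[0.3,0,0],0],[[0.3,0,0],0],[[0.2,0,0],0],[[0,0,0],0]]' && python3 -m handwheel '[[[0.15,0,0],0],[[0.15,0,0],0],[[0.15,0,0],0],[[0.15,0,0],0],[[0.1,0,0],0],[[0,0,0],0],[[0,0,0],0],[[0,0,0],0],[[0,0,0],0],[[0,0,0],0]]'; python3 chk.py
```

```text
clock: 45.4
eef_pos: [493.3, -287.6, 174.7]
eef_rot: [-1.007, 1.571, -2.578]
wrist_force: [-0.1, 0.3, -1.6]
finger_gap: 20.0
clock: 46.65
eef_pos: [493.3, -287.6, 174.1]
eef_rot: [0.318, 1.571, -1.253]
wrist_force: [-0.6, -0.1, -1.7]
finger_gap: 20.1
chk [-0.6 -0.1 -1.7] [ 493.3 -287.6  174.1]
```

```bash
python3 -m handwheel '[[[0.1,0,0],0],[[0.1,0,0],0],[[0.1,0,0],0],[[0.1,0,0],0],[[0.1,0,0],0],[[0.1,0,0],0],[[0,0,0],0],[[0,0,0],0],[[0,0,0],0],[[0,0,0],0]]'; python3 chk.py
```

```text
clock: 47.9
eef_pos: [493.4, -287.6, 173.9]
eef_rot: [0.879, 1.57, -0.692]
wrist_force: [-3.2, 2.8, 5.6]
finger_gap: 19.7
chk [-3.2  2.8  5.6] [ 493.4 -287.6  173.9]
```

The flange rests on the fork. Easing off slightly, opening and retreating straight up.

```bash
python3 -m handwheel '[[[-0.2,0,0],0],[[0,0,0],0],[[0,0,0],0],[[0,0,0],0],[[0,0,0],0],[[0,0,0],0],[[0,0,0],0],[[0,0,0],0],[[0,0,0],0],[[0,0,0],0]]' 0 && python3 -m handwheel '[[[-5,0,0],0],[[-10,0,0],0],[[-15,0,0],0],[[-20,0,0],0],[[-25,0,0],0],[[-20,0,-20],0],[[-15,0,-30],0],[[-10,0,-30],0],[[-4,0,-15],0],[[0,0,0],0]]'
python3 - <<'E'
from h import *
c=cam('wrist');s=cam('scene','sc12');t=cam('top');P=cloud(c);T=cloud(t);S=cloud(s)
def q(name,P,X0,X1,Y0,Y1,z0,z1):
    m=(P[...,0]>X0)&(P[...,0]<X1)&(P[...,1]>Y0)&(P[...,1]<Y1)&(P[...,2]>z0)&(P[...,2]<z1);k=P[m]
    if len(k)<3: print(name,len(k));return
    r=cv2.minAreaRect(k[:,:2].astype(np.float32));print(name,len(k),np.round(np.percentile(k,[1,50,99],axis=0),1).tolist(),np.round(r[0],1),np.round(r[1],1),round(r[2],1))
q('handle top',P,470,525,-330,-250,203,214);q('flange',P,465,530,-330,-250,153.5,165)
q('basket top cam',T,470,550,250,335,27,75);q('basket scene',S,470,550,250,335,27,75)
to(493,-200,300,0)
a=s['pixels'][190:300,140:230];b=s['pixels'][160:250,300:410]
cv2.imwrite('pics/fin.png',np.hstack([cv2.resize(s['pixels'],(400,300)),cv2.resize(a,(200,300)),cv2.resize(b,(200,300))])[...,::-1])
E
```

```text
clock: 49.15
eef_pos: [493.4, -287.6, 173.6]
eef_rot: [1.789, 1.571, 0.218]
wrist_force: [-0.2, 1.8, 0.9]
finger_gap: 94.1
clock: 50.4
eef_pos: [493.5, -191.7, 298.1]
eef_rot: [1.113, 1.57, -0.456]
wrist_force: [-0.1, -0.3, -0.2]
finger_gap: 94.2
handle top 540 [[483.2, -295.4, 203.3], [493.1, -285.0, 207.1], [503.0, -276.9, 208.6]] [ 493.  -286.3] [20.  19.3] 0.4
flange 814 [[475.7, -304.2, 153.7], [493.1, -277.6, 155.4], [511.1, -268.9, 164.0]] [ 493.5 -287. ] [36.9 35.5] 89.4
basket top cam 149 [[487.0, 251.3, 28.3], [509.3, 290.4, 35.2], [533.8, 326.8, 72.5]] [510.4 289.5] [46.8 77.9] 0.1
basket scene 135 [[486.8, 252.4, 27.1], [513.9, 286.0, 32.4], [539.1, 326.2, 67.0]] [513.1 289.6] [53.9 78.6] 1.3
t 50.55 pos [ 493.2 -193.1  297.2] toolx [-0.001  0.    -1.   ] tooly [ 1.    -0.001 -0.001] toolz [-0.001 -1.    -0.   ] F [-0.  -0.1  0.6] gap 94.1
shift [-2.8 -0.2  6.9]
spin -0.0006 j6 -0.441764214038844
```

View pics/fin.png

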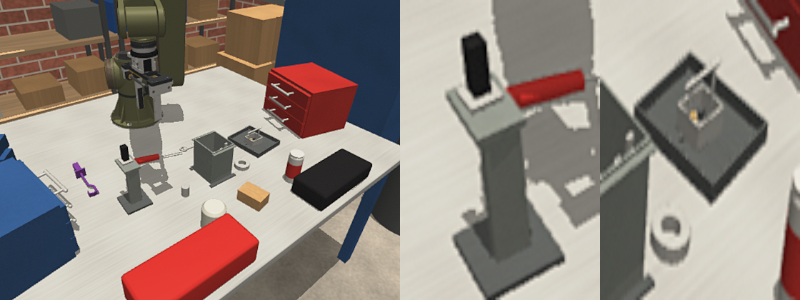

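The rod hangs upright on the fork at (475,75) in the composite. The basket stands in the tray at (700,110), and everything else looks undisturbed. Handing in.

```bash
python3 -c "
from h import *
print(manip.sign_off(), manip.read_state()['clock'])"
```

```text
the job is handed in; nothing more can be done
the job is handed in; nothing more can be done
```

The job is done and handed in at about 50.6 s. I lifted the basket out of the hangers with the rod and set it down in the tray. Then I hung the rod back on its fork and opened and withdrew the gripper.

- **Roof contact harder than planned:** when I felt for the roof, the wrist reading peaked at 25.4 N. About 5.5 N of that was the rod and basket, leaving roughly 20 N on the hangers against the 25 N limit. I only read the force at the end of each step, so a brief higher peak isn't ruled out. I backed off straight away, and the bar then passed over the lip and up out of the tank without any noticeable sideways force.
- **Basket:** it stands upright near the tray centre, at about (510, 290), in both the top and scene views. It was set down at about 2–3 mm/s, and the gripper never went near it.
- **Rod:** the handle is upright at (493, -286), within about 1 mm of where it started, and the flange is flat on the fork. It pressed on the fork with about 7 N for a moment before I released it.
- **Other things:** nothing else on the bench looks moved in the last picture; I checked that by eye, not by measurement.

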